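# Put a painted tumbler to dry

### The arm

A 6-joint arm with a two-finger parallel gripper is mounted at the origin on the work surface. World frame = base frame: x ahead of the robot, y to its left, z up, the work surface at z = 0. Lengths are in m, angles in rad, forces in N, time in s.
With the tool pointing down it reaches from about 0.35 to 0.85 m from the base axis. Payload 8.1 kg.
Tool frame: the origin (TCP) lies midway between the tips of the shut fingers; the grasp point (between the pads) lies 19 mm behind it; z points along the fingers, y is the line along which they close (so a half turn about z gives the same grasp; the last joint's range is limited). The gripper opens to 85 mm and grips with 20 to 120 N. Pads are 22 mm wide; open, the fingers measure 114 mm over their backs; the gripper's body (76 mm by 85 mm) begins 54 mm behind the grasp point. The pads swing forward as they close: fully open they stand 13 mm farther back than shut.
Start: joints at [-1.309, 0.13, 1.488, -0, 1.523, -0.085], TCP at [0.204, -0.564, 0.193] pointing down, gripper open.
Joint ranges: [-2.96, 2.96], [-0.89, 2.26], [0.02, 2.5], [-1.34, 4.48], [0, 2.73], [-2.66, 2.66]. Speed limits (rad/s): [2.39, 2.39, 2.79, 3.14, 3.14, 3.14].

### API

Orientations are given as a 3x3 rotation matrix whose columns are the frame's x, y, z axes.
In Python, from workcell import * gives the robot as it stands.
- The arm moves only by the shell command python3 -m handwheel 'ROWS' [OPENING]. ROWS is JSON, a list that holds one entry, the list of rows, each a list of 4 numbers: the shift along the tool's x, y, z in m, then the turn about the tool's z in degrees. In form: [[[x, y, z, turn], ...]]. A call has 1 to 20 rows; each row is the pose to reach, as a shift and turn from the pose commanded when the call began, along the tool's axes at that moment; what a row does not reach only later rows make up. A row lasts 1/8 s, in which the tool goes at most 62.5 mm and 10.7 degrees, less where a joint would pass 70% of its speed; a pose out of reach is approached as far as the arm can. A call with a gripper value outside its range is refused whole. OPENING is the closure, from -1 (fully open) to 1 (shut), set as the call begins (- or left out, the last holds). The fingers move at their own pace and stop on an object; the grip force is fixed at half the most. Time passes only in rows, so rows that repeat a pose let the fingers close. It gives the time, the measured TCP pose, the force, the opening and the grip force at its end, in the units of the state.
- get_state(): the state, without advancing time (a new reading comes with each control period).
- snapshot(name): name is "scene" or "top"; returns (picture, depth): 400x640x3 uint8, blue, green, red; 400x640 float32, m along the optical axis (not along the pixel's ray), 0 where there is no reading.
- camera_model(name): a dict with "vfov" (degrees; the focal length in pixels is half the picture's height over the tangent of half this angle, whatever the lens; pixels are square), "cx", "cy" (the principal point, pixels), "rvec" (rotation vector, rad) and "tvec" (3), from world to camera coordinates, as OpenCV has them. Camera axes: x right, y down, z forward; pixel columns grow to the right and rows downward; lengths in m; the calibration is good to about 2 mm. A picture is of the moment at which its call begins. camera_model takes no time and is no camera call.
- sign_off(): hands the job in; it is judged then, once.
The state is a dict: "time_s": time; "qpos": joint angles; "qd": joint speeds; "tau": joint torques, N m; "eef_pos": TCP position; "eef_rot": TCP orientation; "force": force on the tool from outside, world axes, zero at the start; "torque": the same for the moment, N m; "gripper_width": finger opening in m; "grip_force": force on a finger pad.
Only numpy, scipy, OpenCV 4.12 (cv2) and the standard library are available. Lean on these libraries where they do the work, as an engineer would, in place of code of your own. Each camera call takes 0.05 s, during which the arm holds its last target. There are 200 camera calls.

### The job

The freshly painted stoneware tumbler still has the fat brush standing in it: take the brush out and stand it, bristles down, in the white brush jar, then set the tumbler down gently and upright on the drying unit's round steel plate, its whole foot on the plate. Then slide the orange heat grip all the way to its end stop at the hot (wide red bar) end, and only then press the green start button fully down and let it go. Do not tip the tumbler or the jar, and leave the closed paint pot, the vase and the tiles where they are.

Things in the scene. Friction and masses are not known exactly. Their poses are not given: they have to be found in the camera images.
- dryer: Grey drying unit fixed to the bench, 170 (x) x 330 (y) x 32 mm high. Origin: centre of its underside; x points away from the robot at yaw 0, y towards the plate end, z up. The round steel plate is on its +y half; a white panel with the heat slide (nearer -x) and start button (nearer +x) is on its -y half.
- plate (a point): Centre of the upper face of the round steel drying plate (diameter 120 mm, 36 mm above the bench) at dryer (0, 90, 36) mm. The axes are the dryer's.
- heat_top (a point): Middle of the top of the orange heat grip, a block 28 (dryer x) x 20 (dryer y) x 40 mm tall, its top 86.5 mm above the bench, on an aluminium track 40 mm wide, 14 mm high, 140 mm long along the dryer's y. At dryer (-35, -40) mm at heat 0; slides to the dryer's -y, away from the plate, past bars growing wider and redder. Its axes: the dryer's turned half round z.
- heat (a joint): Position of the orange heat grip in m: 0 at the cold end stop (next to the plate), 0.09 at the hot end stop (widest, reddest bar). It stays where it is left and takes a few newtons to slide.
- start_top (a point): Middle of the top of the round green start button (36 mm diameter, in a black housing), at about dryer (50, -85) mm. It is pressed straight down, 7 mm of travel, springs back, and takes 5 N to hold fully down.
- start (a joint): Travel of the green start button in m: 0 released, 0.007 fully down.
- tumbler: Open straight stoneware tumbler, grey-brown with a cream band and dark rim, outer diameter 60 mm, 100 mm high, wall 4 mm, inner floor 6 mm above its underside, about 0.25 kg. Origin: centre of its underside, z up to the mouth. It stands on the bench with the brush in it.
- brush: Round fat brush, 180 mm long, about 0.07 kg, standing upright on its flat dark bristles in the tumbler. Origin: centre of the bristle end; z runs along the brush to the handle's end. Bristles 36 mm across up to z = 40 mm, copper ferrule 38 mm across from 40 to 64 mm, then a round pale wooden handle 18 mm across to 179 mm.
- jar: Open white plastic brush jar with a yellow band and blue rim, outer diameter 80 mm, 90 mm high, wall 4 mm, inner floor 6 mm above its underside, about 0.45 kg, empty at the start. Origin: centre of its underside, z up to the mouth.
- paint_pot: Bystander: closed white paint pot with yellow label and blue lid, 72 mm across, 100 mm high. Origin: centre of its underside.
- vase: Bystander: white bisque vase, 96 mm across, 130 mm high. Origin: centre of its underside.
- tile_stack: Bystander: three glaze test tiles stuck in a stack, 75 x 75 x 24 mm. Origin: centre of its underside.
There are look-alikes about, which are no part of the job. There is more than one size of the brush; the one meant has the size given above.

How it is judged:
On the way, in this order (a step that is already met when the one before it is completed fails the run):
1. the brush stands bristles down in the jar, let go (horizontal distance between brush and jar below 0.03 m and z of brush in the frame of jar between 0 and 0.03 m and angle between brush's own z axis and vertical below 0.7 rad and angle between jar's own z axis and vertical below 0.1 rad and contact force between the fingers and brush below 0.1 N), for 0.2 s.
2. the tumbler stands upright with its whole foot on the plate, let go (horizontal distance between tumbler and plate below 0.03 m and z of tumbler in the frame of plate between -0.004 and 0.005 m and angle between tumbler's own z axis and vertical below 0.06 rad and contact force between the fingers and tumbler below 0.1 N), for 0.2 s.
3. the heat grip is at its hot end stop (value of joint heat above 0.086 m), for 0.2 s.
4. the start button is pressed fully down (value of joint start above 0.0052 m), for 0.05 s.
At the end, for the whole second after the job is handed in: Brush in the jar (foot within 30 mm of its axis, under 30 mm above its underside, lean under 0.7 rad), jar upright; tumbler upright (0.06 rad) on the plate within 30 mm of its centre; heat grip within 4 mm of its hot stop; start button up again (under 2 mm); tumbler and brush at rest (horizontal distance between brush and jar below 0.03 m and z of brush in the frame of jar between 0 and 0.03 m and angle between brush's own z axis and vertical below 0.7 rad and angle between jar's own z axis and vertical below 0.1 rad and horizontal distance between tumbler and plate below 0.03 m and z of tumbler in the frame of plate between -0.004 and 0.005 m and angle between tumbler's own z axis and vertical below 0.06 rad and value of joint heat above 0.086 m and value of joint start below 0.002 m and linear speed of tumbler below 0.02 m/s and linear speed of brush below 0.03 m/s); the robot touches nothing.
It fails at once if start was pressed before the heat grip was at its hot end stop (value of joint start above 0.0052 m and value of joint heat below 0.084 m).
It fails at once if the tumbler was tipped (over 0.5 rad) (angle between tumbler's own z axis and vertical above 0.5 rad).
It fails at once if the tumbler was dropped or knocked (faster than 0.6 m/s out of the fingers, a fall of about 20 mm) (linear speed of tumbler above 0.6 m/s and contact force between the fingers and tumbler below 0.1 N).
It fails at once if the jar was tipped (over 0.5 rad) (angle between jar's own z axis and vertical above 0.5 rad).
It fails at once if a bystander was moved more than 30 mm (distance of any of paint_pot, vase, tile_stack from where it was at the start of the episode above 0.03 m).
It also fails if it takes over 72 s, if anything falls off the work surface, if the arm or the gripper's body presses on something with over 40 N, if the wrist force passes 120 N, or if a joint passes its speed limit or range.

## Working session

There is one attempt and no reset: what is moved stays moved. The work goes in short steps, Python scripts to look and compute and a shell command to move; the robot and the scene stay as the last step left them, time stands still between calls to the robot, and variables do not carry over. Pictures are saved under pics/ and viewed, at most 10 in all, crops included, and the job is handed in when it is done.

```bash
ls; mkdir -p pics; cat > h.py <<'E'
from workcell import *
import numpy as np, cv2
def cam(n):
    m=camera_model(n); f=200/np.tan(np.radians(m['vfov'])/2)
    K=np.array([[f,0,m['cx']],[0,f,m['cy']],[0,0,1.]])
    return K,cv2.Rodrigues(np.array(m['rvec'],float))[0],np.array(m['tvec'],float).ravel()
def onplane(n,uv,z):
    K,R,t=cam(n); uv=np.atleast_2d(np.array(uv,float))
    d=(R.T@np.linalg.inv(K)@np.c_[uv,np.ones(len(uv))].T).T; c=-R.T@t
    return c+d*((z-c[2])/d[:,2])[:,None]
def cloud(n,depth):
    K,R,t=cam(n); v,u=np.indices(depth.shape)
    p=np.stack([(u-K[0,2])/K[0,0]*depth,(v-K[1,2])/K[1,1]*depth,depth],-1)
    return (p-t)@R
E
python3 - <<'E'
from h import *
for n in ("scene","top"):
    im,d=snapshot(n); cv2.imwrite(f"pics/{n}0.png",im); np.save(f"{n}0.npy",d)
    print(n,camera_model(n))
s=get_state(); print(s)
E
```

```text
pics
scene {'vfov': 42.85228298024366, 'cx': 317.5754896097089, 'cy': 209.4925518196296, 'rvec': array([ 0.72796874,  2.77883464, -0.851778  ]), 'tvec': array([ 0.48924775, -0.19317126,  1.44289477])}
top {'vfov': 46.78705489377171, 'cx': 311.19822949240177, 'cy': 201.63321437447576, 'rvec': array([ 2.17017136, -2.18301262,  0.12393811]), 'tvec': array([0.00715416, 0.57267155, 1.26749366])}
{'time_s': 0.1, 'qpos': array([-1.30938617e+00,  1.31081752e-01,  1.48916255e+00,  4.75799237e-06,
        1.52299077e+00, -8.54025225e-02]), 'qd': array([-0.00045619, -0.00269808, -0.00238656,  0.0004492 , -0.00231261,
       -0.00020874]), 'tau': array([ 1.33379926e-03, -5.70952177e+01, -5.01941335e+01, -4.55119437e-05,
        8.13775318e-03, -1.13313467e-05]), 'eef_pos': array([ 0.20382022, -0.56373663,  0.191956  ]), 'eef_rot': array([[ 9.40460975e-01,  3.39901425e-01, -4.19879050e-04],
       [ 3.39901654e-01, -9.40459645e-01,  1.58784241e-03],
       [ 1.44830596e-04, -1.63602141e-03, -9.99998651e-01]]), 'force': array([-0.12519807,  0.27110871, -0.63529881]), 'torque': array([ 0.03089821,  0.02049827, -0.05999821]), 'grip_force': 0.0, 'gripper_width': 0.08571645963423884}
```

View pics/scene0.png

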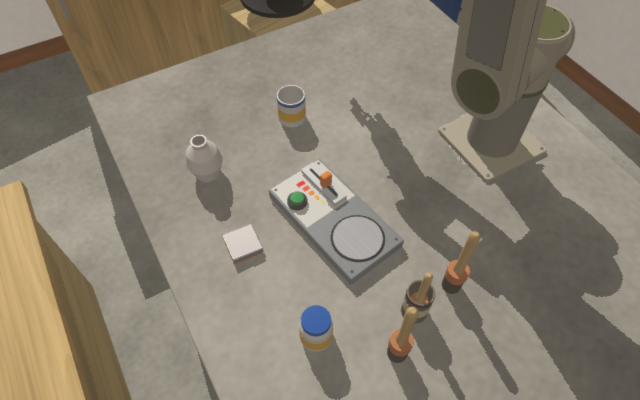

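View pics/top0.png

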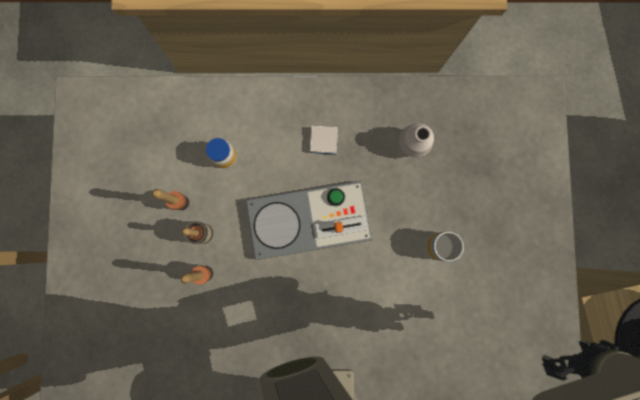

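The top view shows the tumbler with its brush at about (200,232), with look-alike brushes at (175,200) and (200,273). The jar is at (448,247), the dryer plate at (277,225), the orange grip at (339,227) and the green button at (336,197). The paint pot is at (219,152), the vase at (417,140) and the tiles at (324,139). In the scene view the tumbler is at (420,297) and the jar at (291,105).

```bash
python3 - <<'E'
from h import *
for n in ("scene","top"):
    im=cv2.imread(f"pics/{n}0.png"); d=np.load(f"{n}0.npy"); P=cloud(n,d); P[d==0]=np.nan
    print(n,"bench z",np.nanmedian(P[...,2][(P[...,2]>-.03)&(P[...,2]<.02)]))
    h=((P[...,2]>.015)&(P[...,2]<.3)).astype(np.uint8)
    k,l,s,c=cv2.connectedComponentsWithStats(h)
    for i in range(1,k):
        if s[i,4]<60: continue
        m=l==i; q=P[m]; zt=np.nanpercentile(q[:,2],98)
        t=q[q[:,2]>zt-.012]
        print(s[i],"ztop %.3f"%zt,"xy min",q[:,:2].min(0).round(3),"max",q[:,:2].max(0).round(3),"top mean",t.mean(0).round(3))
    hsv=cv2.cvtColor(im,cv2.COLOR_BGR2HSV)
    if n=="top":
        box=(slice(175,265),slice(240,380))
    else: box=(slice(155,285),slice(265,405))
    for nm,lo,hi in (("green",(50,100,30),(80,255,255)),("orange",(5,170,120),(14,255,255)),("red",(0,150,120),(4,255,255)) ):
        m=np.zeros(im.shape[:2],np.uint8); m[box]=cv2.inRange(hsv,lo,hi)[box]
        k,l,s,c=cv2.connectedComponentsWithStats(m)
        for i in range(1,k):
            if s[i,4]>8: q=P[l==i]; print(nm,c[i].round(1),s[i,4],np.nanmedian(q,0).round(3),"zmax",np.nanmax(q[:,2]).round(3), q[q[:,2]>np.nanmax(q[:,2])-.006].mean(0).round(3))
E
```

```text
scene bench z 0.0004050091762131811
[ 451   69  103   91 3533] ztop 0.297 xy min [-0.103 -0.095] max [0.21  0.115] top mean [0.161 0.057 0.292]
[276  85  30  40 980] ztop 0.092 xy min [ 0.406 -0.403] max [ 0.489 -0.316] top mean [ 0.447 -0.358  0.087]
[ 186  135   36   46 1252] ztop 0.133 xy min [ 0.695 -0.318] max [ 0.788 -0.238] top mean [ 0.742 -0.286  0.13 ]
[ 268  159  136  123 7914] ztop 0.057 xy min [ 0.415 -0.162] max [0.632 0.188] top mean [ 0.524 -0.068  0.055]
[222 224  40  37 890] ztop 0.029 xy min [ 0.712 -0.075] max [0.793 0.009] top mean [ 0.754 -0.03   0.024]
[442 231  39  61 982] ztop 0.232 xy min [0.352 0.279] max [0.4   0.327] top mean [0.378 0.305 0.228]
[ 387  273   48   88 1900] ztop 0.230 xy min [0.457 0.283] max [0.6   0.398] top mean [0.577 0.375 0.228]
[ 299  305   34   45 1253] ztop 0.103 xy min [0.675 0.225] max [0.746 0.292] top mean [0.71  0.257 0.1  ]
green [296.7 197.1] 97 [ 0.586 -0.062  0.055] zmax 0.06 [ 0.586 -0.061  0.056]
orange [325.6 175. ] 36 [ 0.499 -0.066  0.087] zmax 0.092 [ 0.501 -0.065  0.088]
red [300.6 183.3] 20 [ 0.549 -0.11   0.033] z
[... 918 characters left out ...]
 10 127] ztop 0.299 xy min [ 0.21  -0.629] max [ 0.24 -0.6 ] top mean [ 0.232 -0.617  0.294]
[542 355  17  21 128] ztop 0.299 xy min [ 0.168 -0.526] max [ 0.202 -0.491] top mean [ 0.19  -0.505  0.295]
[264 356  58  18 184] ztop 0.299 xy min [ 0.177 -0.011] max [0.21  0.111] top mean [0.196 0.049 0.293]
green [335.7 196.2] 152 [ 0.585 -0.064  0.054] zmax 0.06 [ 0.586 -0.063  0.056]
orange [345.  211.2] 11 [ 0.545 -0.09   0.033] zmax 0.038 [ 0.544 -0.09   0.034]
orange [338. 213.] 9 [ 0.54  -0.071  0.032] zmax 0.038 [ 0.539 -0.071  0.035]
orange [338.4 226.8] 53 [ 0.499 -0.067  0.085] zmax 0.09 [ 0.499 -0.068  0.086]
red [352.  209.2] 18 [ 0.551 -0.11   0.033] zmax 0.036 [ 0.55  -0.11   0.033]
```

```bash
python3 - <<'E'
from h import *
from scipy.optimize import least_squares
def circ(q): 
    r=least_squares(lambda p:np.hypot(q[:,0]-p[0],q[:,1]-p[1])-p[2],[*q.mean(0)[:2],.03],loss='soft_l1',f_scale=.002); return r.x.round(4)
for n in ("scene","top"):
    d=np.load(f"{n}0.npy"); P=cloud(n,d)[d>0]
    def near(x,y,r,a,b): return P[(np.hypot(P[:,0]-x,P[:,1]-y)<r)&(P[:,2]>a)&(P[:,2]<b)]
    print(n,"jar rim",circ(near(.447,-.36,.06,.084,.1)),"tumbler rim",circ(near(.487,.311,.05,.093,.107)))
    for a in (.11,.13,.15,.17,.18): 
        q=near(.487,.311,.05,a-.01,a+.01); print(" handle",a,len(q),q.mean(0).round(4))
    q=near(.53,0.01,.22,.018,.045); (c,s,ang)=cv2.minAreaRect((q[:,:2]*1000).astype(np.float32)); print("dryer",c,s,ang)
    q=near(.535,.1,.08,.0345,.06); print("plate",len(q),q.mean(0))
    q=near(.5,-.066,.03,.075,.1); print("grip",q.mean(0),q.min(0),q.max(0))
    q=near(.585,-.063,.03,.05,.07); print("btn",q.mean(0))
E
```

```text
scene jar rim [ 0.4471 -0.3577  0.0381] tumbler rim [0.4876 0.3127 0.0276]
 handle 0.11 114 [0.4905 0.3167 0.1041]
 handle 0.13 32 [0.4914 0.3192 0.13  ]
 handle 0.15 40 [0.4926 0.3192 0.1498]
 handle 0.17 48 [0.4919 0.3185 0.1708]
 handle 0.18 78 [0.4896 0.3171 0.181 ]
dryer (589.7432861328125, 23.407913208007812) (309.0111389160156, 332.486328125) 9.25032901763916
plate 1487 [0.51569008 0.10170696 0.03684197]
grip [ 0.50150514 -0.06511515  0.08465356] [ 0.48609463 -0.07708423  0.07516097] [ 0.5155201  -0.05503134  0.09194278]
btn [ 0.58602953 -0.06227085  0.05482205]
top jar rim [ 0.4466 -0.3592  0.0381] tumbler rim [0.4874 0.3113 0.0276]
 handle 0.11 41 [0.4866 0.3086 0.103 ]
 handle 0.13 9 [0.489  0.3078 0.1277]
 handle 0.15 13 [0.4868 0.3077 0.1491]
 handle 0.17 18 [0.4861 0.3093 0.172 ]
 handle 0.18 47 [0.4868 0.3133 0.1814]
dryer (589.6321411132812, 22.274795532226562) (305.98565673828125, 330.2109375) 9.344603538513184
plate 982 [0.51611603 0.10084648 0.03673415]
grip [ 0.49988212 -0.06876212  0.08512211] [ 0.48564441 -0.08018022  0.07625049] [ 0.51480097 -0.05843816  0.09130541]
btn [ 0.58517597 -0.06464786  0.05456653]
```

```bash
cat >> h.py <<'E'
def to(*T):
    s=get_state(); R=np.array(s['eef_rot']); p=np.array(s['eef_pos'])
    print('t',round(s['time_s'],2),'p',p.round(4),'w',round(s['gripper_width'],4),'gf',s['grip_force'],'F',np.round(s['force'],1))
    for t in T: print(t,'->',(R.T@(np.array(t)-p)).round(4))
E
python3 - <<'E'
from h import *
to((.45,-.2,.30),(.489,.314,.30),(.489,.314,.131))
for n in ("scene","top"):
    d=np.load(f"{n}0.npy"); P=cloud(n,d)[d>0]
    q=P[(np.hypot(P[:,0]-.53,P[:,1]-.01)<.22)&(P[:,2]>.025)&(P[:,2]<.045)&(P[:,0]<.66)]
    print(cv2.minAreaRect((q[:,:2]*1000).astype(np.float32)))
E
```

```text
t 0.1 p [ 0.2038 -0.5637  0.192 ] w 0.0857 gf 0.0 F [-0.1  0.3 -0.6]
(0.45, -0.2, 0.3) -> [ 0.3552 -0.2586 -0.1076]
(0.489, 0.314, 0.3) -> [ 0.5666 -0.7287 -0.1068]
(0.489, 0.314, 0.131) -> [ 0.5665 -0.7284  0.0622]
((522.2044067382812, 12.407943725585938), (172.3686981201172, 332.5306091308594), 9.415877342224121)
((522.5239868164062, 11.210540771484375), (169.7346954345703, 330.18768310546875), 9.26136302947998)
```

```bash
python3 -m handwheel '[[[0.05,-0.036,-0.015,0],[0.1,-0.073,-0.03,0],[0.15,-0.11,-0.046,0],[0.2,-0.146,-0.06,0],[0.25,-0.182,-0.075,0],[0.3,-0.22,-0.09,0],[0.355,-0.259,-0.107,0],[0.375,-0.3,-0.107,0],[0.395,-0.345,-0.107,0],[0.417,-0.395,-0.107,0],[0.44,-0.445,-0.107,0],[0.46,-0.495,-0.107,0],[0.482,-0.545,-0.107,0],[0.505,-0.59,-0.107,0],[0.525,-0.64,-0.107,0],[0.545,-0.685,-0.107,0],[0.567,-0.729,-0.107,0],[0.567,-0.729,-0.107,0],[0.567,-0.729,-0.107,0]]]' -1 && python3 - <<'E'
from h import *
to((.489,.314,.131))
E
```

```text
time_s: 2.48
eef_pos: [0.4892, 0.3138, 0.2993]
eef_rot: [[0.94, 0.34, -0.001], [0.34, -0.94, -0.001], [-0.001, 0.001, -1.0]]
force: [-1.2, -0.2, 0.2]
gripper_width: 0.0849
grip_force: 0.0
t 2.48 p [0.4892 0.3138 0.2993] w 0.0849 gf 0.0 F [-1.2 -0.2  0.2]
(0.489, 0.314, 0.131) -> [ 1.000e-04 -4.000e-04  1.683e-01]
```

```bash
python3 -m handwheel '[[[0,0,0.03,0],[0,0,0.06,0],[0,0,0.09,0],[0,0,0.12,0],[0,0,0.145,0],[0,0,0.16,0],[0,0,0.168,0],[0,0,0.168,0],[0,0,0.168,0]]]' && python3 -m handwheel '[[[0,0,0,0],[0,0,0,0],[0,0,0,0],[0,0,0,0],[0,0,0,0],[0,0,0,0],[0,0,0,0],[0,0,0,0]]]' 1
```

```text
time_s: 3.6
eef_pos: [0.4901, 0.3143, 0.1332]
eef_rot: [[0.94, 0.34, 0.002], [0.34, -0.94, 0.001], [0.002, -0.0, -1.0]]
force: [-0.0, -0.0, 0.4]
gripper_width: 0.0857
grip_force: 0.0
time_s: 4.6
eef_pos: [0.4896, 0.3142, 0.1322]
eef_rot: [[0.94, 0.34, 0.0], [0.34, -0.94, 0.0], [0.0, -0.0, -1.0]]
force: [-0.2, 1.2, 2.4]
gripper_width: 0.0155
grip_force: 58.5
```

```bash
python3 -m handwheel '[[[0,0,-0.015,0],[0,0,-0.035,0],[0,0,-0.06,0],[0,0,-0.09,0],[0,0,-0.12,0],[0,0,-0.14,0],[0,0,-0.15,0],[0,0,-0.15,0],[0,0,-0.15,0]]]' && python3 - <<'E'
from h import *
im,d=snapshot("scene"); P=cloud("scene",d); im2,d2=snapshot("top")
cv2.imwrite("pics/a.png",cv2.resize(np.hstack([im[150:350,340:540],im2[170:290,120:240].repeat(1,0)[:120]]) if 0 else im[130:380,300:560],None,fx=2,fy=2))
to((.447,-.3585,.281),(.447,-.3585,.133))
E
```

```text
time_s: 5.72
eef_pos: [0.4889, 0.3138, 0.2804]
eef_rot: [[0.94, 0.34, -0.002], [0.34, -0.94, -0.001], [-0.002, 0.0, -1.0]]
force: [0.2, 0.8, -0.5]
gripper_width: 0.0155
grip_force: 58.5
t 5.83 p [0.4889 0.3137 0.2804] w 0.0151 gf 58.53915989398956 F [-0.1  1.1  0. ]
(0.447, -0.3585, 0.281) -> [-2.679e-01  6.180e-01  2.000e-04]
(0.447, -0.3585, 0.133) -> [-0.2675  0.6179  0.1482]
```

View pics/a.png

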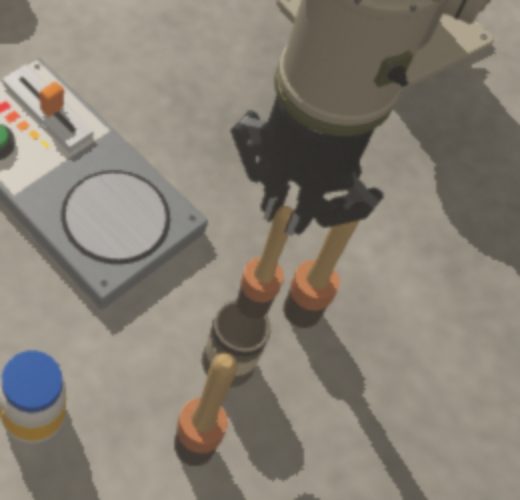

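The crop shows the brush held upright, its ferrule at (262,280), clear of the tumbler at (240,330). The tumbler is still standing.

```bash
python3 -m handwheel '[[[-0.008,0.018,0,0],[-0.022,0.05,0,0],[-0.039,0.09,0,0],[-0.056,0.13,0,0],[-0.074,0.17,0,0],[-0.091,0.21,0,0],[-0.108,0.25,0,0],[-0.126,0.29,0,0],[-0.143,0.33,0,0],[-0.16,0.37,0,0],[-0.178,0.41,0,0],[-0.195,0.45,0,0],[-0.212,0.49,0,0],[-0.23,0.53,0,0],[-0.245,0.565,0,0],[-0.257,0.593,0,0],[-0.265,0.61,0,0],[-0.268,0.618,0,0],[-0.268,0.618,0,0],[-0.268,0.618,0,0]]]' && python3 - <<'E'
from h import *
im,d=snapshot("scene"); cv2.imwrite("pics/b.png",cv2.resize(im[30:180,210:410],None,fx=3,fy=3))
to((.447,-.3585,.133))
E
```

```text
time_s: 8.32
eef_pos: [0.4477, -0.3574, 0.282]
eef_rot: [[0.94, 0.341, 0.0], [0.341, -0.94, 0.0], [0.0, -0.0, -1.0]]
force: [0.3, -1.2, -1.1]
gripper_width: 0.0155
grip_force: 58.6
t 8.38 p [ 0.4477 -0.3574  0.2821] w 0.0154 gf 58.61486256122589 F [-0.1 -1.5 -0.6]
(0.447, -0.3585, 0.133) -> [-0.0011  0.0008  0.1491]
```

View pics/b.png

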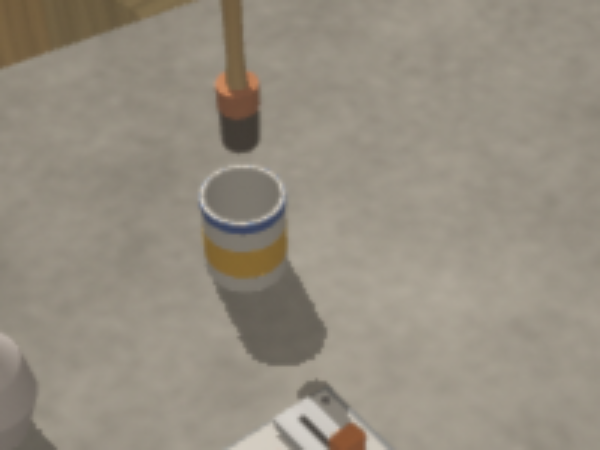

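The brush at (240,110) hangs upright right above the jar mouth at (243,195).

```bash
python3 -m handwheel '[[[0,0,0.015,0],[0,0,0.04,0],[0,0,0.07,0],[0,0,0.1,0],[0,0,0.125,0],[0,0,0.138,0],[0,0,0.145,0],[0,0,0.147,0],[0,0,0.147,0],[0,0,0.147,0]]]' && python3 -m handwheel '[[[0,0,0,0],[0,0,0,0],[0,0,0,0],[0,0,0,0],[0,0,0,0]]]' -1
```

```text
time_s: 9.62
eef_pos: [0.4478, -0.3587, 0.1358]
eef_rot: [[0.94, 0.34, 0.001], [0.34, -0.94, -0.001], [0.001, 0.001, -1.0]]
force: [0.1, 0.1, -0.9]
gripper_width: 0.0152
grip_force: 58.6
time_s: 10.25
eef_pos: [0.4474, -0.3583, 0.1349]
eef_rot: [[0.94, 0.34, -0.0], [0.34, -0.94, 0.0], [-0.0, -0.0, -1.0]]
force: [-0.5, 0.3, -0.1]
gripper_width: 0.0855
grip_force: 0.0
```

```bash
python3 -m handwheel '[[[0,0,-0.01,0],[0,0,-0.035,0],[0,0,-0.07,0],[0,0,-0.11,0],[0,0,-0.15,0],[0,0,-0.18,0],[0,0,-0.18,0]]]' && python3 - <<'E'
from h import *
im,d=snapshot("scene"); cv2.imwrite("pics/c.png",im)
d0=np.load("top0.npy"); im2,d2=snapshot("top"); P=cloud("top",d2)[d2>0]
def near(x,y,r,a,b): return P[(np.hypot(P[:,0]-x,P[:,1]-y)<r)&(P[:,2]>a)&(P[:,2]<b)]
q=near(.487,.311,.05,.092,.108); c,r=cv2.minEnclosingCircle((q[:,:2]*1000).astype(np.float32)); print("top tumbler",c,r)
from h import cloud
Q=cloud("scene",d)[d>0]; q=Q[(np.hypot(Q[:,0]-.487,Q[:,1]-.311)<.05)&(Q[:,2]>.092)&(Q[:,2]<.108)]
c,r=cv2.minEnclosingCircle((q[:,:2]*1000).astype(np.float32)); print("scene tumbler",c,r)
to((.45,0,.313),(.487,.311,.313),(.487,.311,.056))
E
```

```text
time_s: 11.12
eef_pos: [0.4485, -0.3593, 0.3192]
eef_rot: [[0.94, 0.34, 0.005], [0.34, -0.94, -0.005], [0.003, 0.006, -1.0]]
force: [-1.0, -0.0, -0.6]
gripper_width: 0.0854
grip_force: 0.0
top tumbler (487.4128723144531, 311.410888671875) 30.308698654174805
scene tumbler (487.0054016113281, 313.27960205078125) 31.41830825805664
t 11.22 p [ 0.4475 -0.3583  0.315 ] w 0.0855 gf 0.0 F [ 0.7  0.5 -0. ]
(0.45, 0, 0.313) -> [ 0.1242 -0.3361  0.0019]
(0.487, 0.311, 0.313) -> [ 0.2647 -0.616   0.0018]
(0.487, 0.311, 0.056) -> [ 0.2646 -0.6161  0.2588]
```

View pics/c.png

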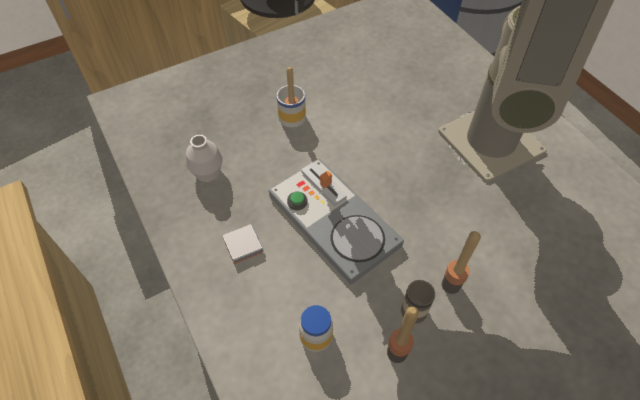

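The brush stands in the white jar (291,100), which has not moved. The tumbler at (420,298) is empty and upright.

```bash
python3 -m handwheel '[[[0.02,-0.048,0,0],[0.04,-0.095,0,0],[0.06,-0.14,0,0],[0.08,-0.187,0,0],[0.1,-0.233,0,0],[0.12,-0.28,0,0],[0.14,-0.327,0,0],[0.16,-0.373,0,0],[0.18,-0.42,0,0],[0.2,-0.467,0,0],[0.22,-0.513,0,0],[0.24,-0.56,0,0],[0.255,-0.595,0,0],[0.265,-0.617,0,0],[0.265,-0.617,0,0],[0.265,-0.617,0,0]]]' && python3 - <<'E'
from h import *
to((.487,.312,.046))
E
```

```text
time_s: 13.22
eef_pos: [0.4865, 0.3113, 0.3137]
eef_rot: [[0.94, 0.34, -0.002], [0.34, -0.94, -0.001], [-0.002, 0.001, -1.0]]
force: [0.5, 0.2, -0.5]
gripper_width: 0.0856
grip_force: 0.0
t 13.22 p [0.4865 0.3113 0.3137] w 0.0856 gf 0.0 F [ 0.5  0.2 -0.5]
(0.487, 0.312, 0.046) -> [ 0.0012 -0.0006  0.2677]
```

```bash
python3 -m handwheel '[[[0,0,0.03,0],[0,0,0.07,0],[0,0,0.11,0],[0,0,0.15,0],[0,0,0.175,0],[0,0,0.195,0],[0,0,0.215,0],[0,0,0.235,0],[0,0,0.252,0],[0,0,0.263,0],[0,0,0.267,0],[0,0,0.267,0],[0,0,0.267,0]]]' && python3 -m handwheel '[[[0,0,0,0],[0,0,0,0],[0,0,0,0],[0,0,0,0],[0,0,0,0],[0,0,0,0]]]' 1
```

```text
time_s: 14.85
eef_pos: [0.4875, 0.3124, 0.0487]
eef_rot: [[0.94, 0.34, 0.001], [0.34, -0.94, 0.001], [0.001, -0.0, -1.0]]
force: [0.4, -0.1, 0.6]
gripper_width: 0.0849
grip_force: 0.0
time_s: 15.6
eef_pos: [0.4877, 0.3125, 0.0495]
eef_rot: [[0.94, 0.34, 0.002], [0.34, -0.94, 0.001], [0.002, -0.0, -1.0]]
force: [-1.8, 0.2, 8.3]
gripper_width: 0.0572
grip_force: 62.9
```

```bash
python3 -m handwheel '[[[0,0,-0.005,0],[0,0,-0.015,0],[0,0,-0.035,0],[0,0,-0.06,0],[0,0,-0.085,0],[0,0,-0.1,0],[0,0,-0.105,0],[0,0,-0.105,0],[0,0,-0.105,0]]]' && python3 - <<'E'
from h import *
P=[]
for n in("scene","top"):
    im,d=snapshot(n); Q=cloud(n,d)[d>0]
    q=Q[(np.hypot(Q[:,0]-.487,Q[:,1]-.312)<.04)&(Q[:,2]>.1)&(Q[:,2]<.17)]; print(n,len(q),q.min(0),q.max(0))
    cv2.imwrite(f"pics/d_{n}.png",im)
cv2.imwrite("pics/d.png",cv2.resize(cv2.imread("pics/d_scene.png")[130:380,300:560],None,fx=2,fy=2))
to((.508,.1006,.151),(.508,.1006,.083))
E
```

```text
time_s: 16.73
eef_pos: [0.4862, 0.3117, 0.1516]
eef_rot: [[0.94, 0.34, -0.002], [0.34, -0.94, -0.001], [-0.002, 0.0, -1.0]]
force: [0.2, -0.6, -2.6]
gripper_width: 0.0573
grip_force: 64.5
scene 696 [0.45831469 0.28521613 0.10213032] [0.51699162 0.34244873 0.16999474]
top 145 [0.45761476 0.28010174 0.10136387] [0.49666985 0.33125264 0.16976542]
t 16.82 p [0.4863 0.3117 0.1517] w 0.0572 gf 64.49174400418997 F [-0.3  0.7 -3.3]
(0.508, 0.1006, 0.151) -> [-0.0514  0.2059  0.0009]
(0.508, 0.1006, 0.083) -> [-0.0512  0.2059  0.0689]
```

View pics/d.png

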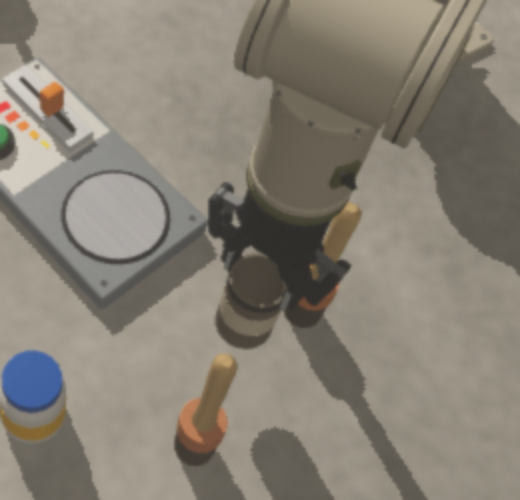

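The tumbler is held upright at (255,290), clear of the bench and the look-alike brushes. The plate at (115,215) is free.

```bash
python3 -m handwheel '[[[-0.003,0.01,0,0],[-0.01,0.035,0,0],[-0.017,0.065,0,0],[-0.025,0.1,0,0],[-0.034,0.135,0,0],[-0.042,0.17,0,0],[-0.048,0.193,0,0],[-0.051,0.206,0,0],[-0.051,0.206,0.01,0],[-0.051,0.206,0.025,0],[-0.051,0.206,0.04,0],[-0.051,0.206,0.052,0],[-0.051,0.206,0.06,0],[-0.051,0.206,0.062,0],[-0.051,0.206,0.062,0],[-0.051,0.206,0.062,0]]]' && python3 - <<'E'
from h import *
for n in("scene","top"):
    im,d=snapshot(n); Q=cloud(n,d)[d>0]
    q=Q[(np.hypot(Q[:,0]-.508,Q[:,1]-.1006)<.05)&(Q[:,2]>.1)&(Q[:,2]<.15)]; print(n,len(q),q.min(0),q.max(0))
to((.508,.1006,.0855))
E
python3 -m handwheel '[[[0,0,0.001,0],[0,0,0.002,0],[0,0,0.002,0],[0,0,0.002,0]]]'
```

```text
time_s: 18.82
eef_pos: [0.5095, 0.101, 0.0916]
eef_rot: [[0.94, 0.34, 0.001], [0.34, -0.94, 0.0], [0.001, 0.0, -1.0]]
force: [0.1, -0.6, -2.9]
gripper_width: 0.0572
grip_force: 64.6
scene 521 [0.4829041  0.06430239 0.10032398] [0.54034068 0.14217851 0.14956461]
time_s: 19.42
eef_pos: [0.509, 0.101, 0.0889]
eef_rot: [[0.94, 0.34, -0.0], [0.34, -0.94, 0.0], [-0.0, -0.0, -1.0]]
force: [0.3, 0.5, -2.5]
gripper_width: 0.0568
grip_force: 64.6Traceback (most recent call last):
  File "<stdin>", line 4, in <module>
    return umr_minimum(a, axis, None, out, keepdims, initial, where)
ValueError: zero-size array to reduction operation minimum which has no identity
```

Position is good; still hanging (force -2.5 N). I'll lower it in fine steps until contact.

```bash
python3 -m handwheel '[[[0,0,0.001,0],[0,0,0.002,0],[0,0,0.002,0],[0,0,0.002,0]]]' | sed -n '1,2p;4p;6,7p'; python3 -m handwheel '[[[0,0,0.001,0],[0,0,0.0015,0],[0,0,0.0015,0],[0,0,0.0015,0]]]'| grep -E "pos|force"
```

```text
time_s: 19.92
eef_pos: [0.509, 0.101, 0.0869]
force: [0.5, 0.2, -2.0]
grip_force: 64.6
eef_pos: [0.5091, 0.101, 0.0855]
force: [-0.9, 0.5, 0.3]
grip_force: 64.8
```

```bash
python3 -m handwheel '[[[0,0,0.0008,0],[0,0,0.0008,0],[0,0,0.0008,0]]]'| grep -E "pos|force"; python3 -m handwheel '[[[0,0,0,0],[0,0,0,0],[0,0,0,0],[0,0,0,0],[0,0,0,0],[0,0,0,0]]]' -1;  python3 -m handwheel '[[[0,0,-0.01,0],[0,0,-0.03,0],[0,0,-0.06,0],[0,0,-0.09,0],[0,0,-0.12,0],[0,0,-0.14,0],[0,0,-0.14,0]]]'| grep -E "pos|force"
python3 - <<'E'
from h import *
# dryer y axis
th=np.radians(9.33); c=np.array([.5224,.0118]); R=np.array([[np.cos(th),-np.sin(th)],[np.sin(th),np.cos(th)]])
for l in ((-35,-75),(-35,-45),(-35,-130),(50,-85)): print(l,(c+R@np.array(l)/1e3).round(4))
to((*(c+R@[-.035,-.030]),.19),(*(c+R@[-.035,-.030]),.058),(*(c+R@[-.035,-.120]),.058))
E
```

```text
eef_pos: [0.5095, 0.1012, 0.0856]
force: [-2.9, -0.5, 5.4]
grip_force: 65.4
time_s: 21.55
eef_pos: [0.509, 0.101, 0.0846]
eef_rot: [[0.94, 0.34, -0.0], [0.34, -0.94, 0.0], [-0.0, -0.0, -1.0]]
force: [-0.6, -0.4, -0.1]
gripper_width: 0.0854
grip_force: 0.0
eef_pos: [0.5102, 0.1011, 0.2267]
force: [0.5, 0.4, -0.4]
grip_force: 0.0
(-35, -75) [ 0.5    -0.0679]
(-35, -45) [ 0.4952 -0.0383]
(-35, -130) [ 0.5089 -0.1222]
(50, -85) [ 0.5855 -0.064 ]
t 22.43 p [0.5102 0.1011 0.2267] w 0.0854 gf 0.0 F [ 0.5  0.4 -0.4]
(np.float64(0.4927266316661557), np.float64(-0.023477347005181795), 0.19) -> [-0.0589  0.1112  0.0366]
(np.float64(0.4927266316661557), np.float64(-0.023477347005181795), 0.058) -> [-0.0594  0.1111  0.1686]
(np.float64(0.5073174780496583), np.float64(-0.11228673390664072), 0.058) -> [-0.0758  0.1996  0.1686]
```

```bash
python3 -m handwheel '[[[-0.015,0.028,0,0],[-0.03,0.056,0,3],[-0.045,0.084,0,6],[-0.059,0.111,0,10.6],[-0.059,0.111,0,10.6],[-0.059,0.111,0,10.6]]]' 1 | grep -E "pos|force|width"; python3 - <<'E'
from h import *
for n in("scene","top"):
    im,d=snapshot(n); cv2.imwrite(f"pics/e_{n}.png",im); Q=cloud(n,d)[d>0]
    q=Q[(np.hypot(Q[:,0]-.508,Q[:,1]-.1006)<.05)&(Q[:,2]>.128)&(Q[:,2]<.145)]
    if len(q)>3: print(n,cv2.minEnclosingCircle((q[:,:2]*1000).astype(np.float32)))
th=np.radians(9.33); c=np.array([.5224,.0118]); R=np.array([[np.cos(th),-np.sin(th)],[np.sin(th),np.cos(th)]])
to(*[(*(c+R@[-.035,y]),.057) for y in (-.03,-.05,-.09,-.11)])
print(get_state()['eef_rot'].round(3))
E
```

```text
eef_pos: [0.4908, -0.023, 0.2236]
force: [-0.3, 0.3, -0.0]
gripper_width: -0.0
grip_force: 0.0
scene ((509.4214172363281, 101.64991760253906), 31.38608741760254)
top ((509.3880615234375, 100.775634765625), 30.163436889648438)
t 23.27 p [ 0.4911 -0.0226  0.224 ] w -0.0004 gf 0.0 F [-0.3 -0.8  0.9]
(np.float64(0.4927266316661557), np.float64(-0.023477347005181795), 0.057) -> [0.0016 0.0013 0.167 ]
(np.float64(0.49596904197360075), np.float64(-0.043212766316617114), 0.057) -> [0.0016 0.0213 0.167 ]
(np.float64(0.5024538625884908), np.float64(-0.08268360493948775), 0.057) -> [0.0016 0.0613 0.167 ]
(np.float64(0.5056962728959359), np.float64(-0.10241902425092307), 0.057) -> [0.0016 0.0813 0.1669]
[[ 0.987  0.163 -0.001]
 [ 0.163 -0.987  0.   ]
 [-0.001 -0.001 -1.   ]]
```

View pics/e_scene.png

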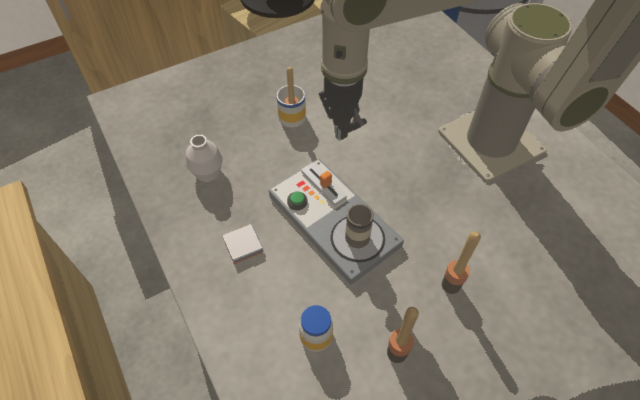

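The tumbler stands upright on the plate (359,225), within 2 mm of its centre, and the brush is in the jar. The shut gripper hovers behind the orange grip (326,180). Next I'll lower it and push.

```bash
python3 -m handwheel '[[[0.001,0,0.03,0],[0.002,0,0.07,0],[0.002,0,0.11,0],[0.002,0,0.14,0],[0.002,0,0.158,0],[0.002,0,0.167,0],[0.002,0,0.167,0],[0.002,0,0.167,0]]]' | grep -E "pos|force"; python3 -m handwheel '[[[0,0.01,0,0],[0,0.02,0,0],[0,0.03,0,0],[0,0.04,0,0],[0,0.05,0,0],[0,0.06,0,0],[0,0.06,0,0],[0,0.06,0,0]]]' | grep -E "time|pos|force"
```

```text
eef_pos: [0.4943, -0.0232, 0.0589]
force: [-0.6, -0.4, 1.2]
grip_force: 0.0
time_s: 25.28
eef_pos: [0.5028, -0.0822, 0.0575]
force: [0.4, -0.3, -0.1]
grip_force: 0.0
```

```bash
cat > g.py <<'E'
from h import *
th=np.radians(9.33); c=np.array([.5224,.0118]); R=np.array([[np.cos(th),-np.sin(th)],[np.sin(th),np.cos(th)]])
for n in("scene","top"):
    im,d=snapshot(n); P=cloud(n,d); hsv=cv2.cvtColor(im,cv2.COLOR_BGR2HSV)
    m=(cv2.inRange(hsv,(5,150,90),(14,255,255))>0)&(d>0)&(P[...,2]>.05)&(P[...,2]<.1)&(np.hypot(P[...,0]-.5,P[...,1]+.09)<.09)
    q=P[m]; 
    if len(q)>3: l=(q[:,:2]-c)@R*1000; print(n,len(q),"local y range",l[:,1].min().round(1),l[:,1].max().round(1),"x",l[:,0].min().round(1),l[:,0].max().round(1),'z',q[:,2].max().round(3))
    cv2.imwrite(f"pics/g_{n}.png",im)
cv2.imwrite("pics/g_crop.png",cv2.resize(cv2.imread("pics/g_scene.png")[90:290,230:430],None,fx=3,fy=3))
to()
E
python3 g.py
```

```text
scene 114 local y range -80.3 -63.5 x -45.7 -20.2 z 0.09
t 25.38 p [ 0.5028 -0.082   0.0576] w 0.0001 gf 0.0 F [ 0.6  0.3 -0.8]
```

View pics/g_crop.png

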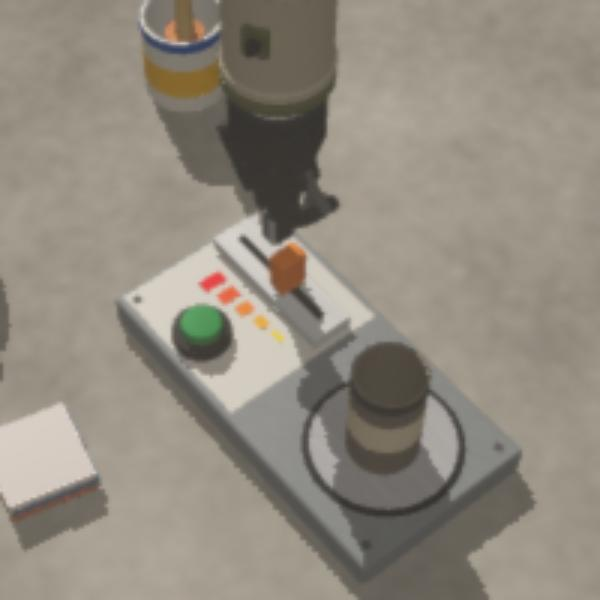

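```bash
python3 - <<'E'
from h import *
for n in("scene","top"):
    K,R,t=cam(n); s=get_state()
    for p in (s['eef_pos'],(.5,-.068,.0865)): 
        x=K@(R@np.array(p)+t); print(n,(x[:2]/x[2]).round(1))
    im,d=snapshot(n); P=cloud(n,d); V=im.max(2)
    m=(V<75)&(d>0)&(P[...,2]>.05)&(P[...,2]<.13)&(np.hypot(P[...,0]-.5,P[...,1]+.08)<.08)
    q=P[m]
    for a in (.05,.06,.07,.08,.09,.1,.11,.12):
        w=q[(q[:,2]>a)&(q[:,2]<a+.01)]
        if len(w): print(a,len(w),w.min(0).round(3),w.max(0).round(3))
E
```

```text
scene [321.7 178.1]
scene [325.5 174.5]
0.05 1 [ 0.498 -0.043  0.05 ] [ 0.498 -0.043  0.05 ]
0.1 2 [ 0.5   -0.072  0.109] [ 0.508 -0.07   0.11 ]
0.11 7 [ 0.498 -0.073  0.112] [ 0.509 -0.066  0.118]
0.12 7 [ 0.505 -0.073  0.121] [ 0.508 -0.065  0.127]
top [342.9 225.9]
top [338.6 226.5]
```

```bash
python3 - <<'E'
from h import *
th=np.radians(9.33); c=np.array([.5224,.0118]); R=np.array([[np.cos(th),-np.sin(th)],[np.sin(th),np.cos(th)]])
I=[]
for n in("scene","top"):
    im,d=snapshot(n); d0=np.load(n+"0.npy"); P=cloud(n,d)
    m=(d>0)&(P[...,2]>.048)&(P[...,2]<.2)&((d0-d)>.008)
    l=(P[...,:2]-c)@R*1000; m&=(abs(l[...,0]+35)<60)&(l[...,1]<0)&(l[...,1]>-170)
    print(n,m.sum())
    for a in range(50,200,15):
        k=m&(P[...,2]*1000>a)&(P[...,2]*1000<a+15)
        if k.sum(): print(a,k.sum(),"lx",np.percentile(l[k][:,0],[2,98]).round(),"ly",np.percentile(l[k][:,1],[2,98]).round(), "px",np.argwhere(k).mean(0)[::-1].round())
    I.append(im)
cv2.imwrite("pics/z.png",np.hstack([cv2.resize(I[0][130:220,280:370],(400,400),interpolation=cv2.INTER_CUBIC),cv2.resize(I[1][170:260,300:390],(400,400),interpolation=cv2.INTER_CUBIC)]))
E
```

```text
scene 527
50 3 lx [-40. -17.] ly [-102.  -20.] px [325. 186.]
65 1 lx [-44. -44.] ly [-64. -64.] px [331. 179.]
80 3 lx [-36. -23.] ly [-83. -63.] px [325. 177.]
95 21 lx [-38. -23.] ly [-96. -76.] px [321. 169.]
110 34 lx [-39. -22.] ly [-96. -74.] px [321. 166.]
125 23 lx [-28. -21.] ly [-95. -76.] px [320. 162.]
140 86 lx [-43. -20.] ly [-122.  -58.] px [321. 158.]
155 84 lx [-43. -17.] ly [-136.  -44.] px [319. 153.]
170 113 lx [-38. -17.] ly [-143.  -28.] px [321. 152.]
185 158 lx [-44. -15.] ly [-146.  -28.] px [327. 152.]
top 1
```

View pics/z.png

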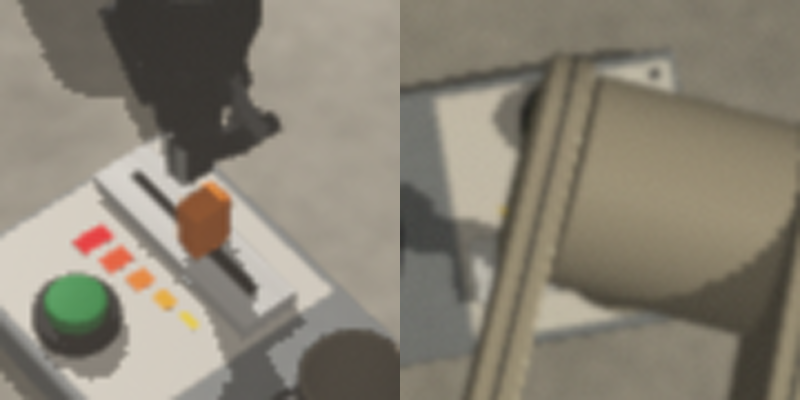

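```bash
python3 - <<'E'
from h import *
K,R,t=cam("scene"); print("cam",-R.T@t)
for p in ((.491,-.0225,.224),(.491,-.0225,.255),(.489,.3137,.2804),(.489,.3137,.314)):
    x=K@(R@np.array(p)+t); print(p,(x[:2]/x[2]).round(1))
im=cv2.imread("pics/e_scene.png"); print("dark extents e:"); 
for r in range(100,150,4):
    k=np.where(im[r,310:390].max(1)<75)[0]+310; print(r,(k.min(),k.max(),len(k)) if len(k) else None)
print(get_state()['qpos'].round(3))
E
```

```text
cam [0.8973862  0.60602083 1.08906409]
(0.491, -0.0225, 0.224) [339.8 148.9]
(0.491, -0.0225, 0.255) [340.2 139.5]
(0.489, 0.3137, 0.2804) [436.4 251.1]
(0.489, 0.3137, 0.314) [440.1 241.7]
dark extents e:
100 (np.int64(322), np.int64(358), 37)
104 (np.int64(323), np.int64(357), 35)
108 (np.int64(325), np.int64(358), 32)
112 (np.int64(327), np.int64(357), 31)
116 (np.int64(329), np.int64(358), 30)
120 (np.int64(334), np.int64(365), 27)
124 (np.int64(335), np.int64(362), 28)
128 (np.int64(337), np.int64(356), 20)
132 (np.int64(337), np.int64(347), 8)
136 (np.int64(341), np.int64(345), 5)
140 None
144 None
148 None
[-0.262 -0.005  1.883  0.     1.263  1.146]
```

The left view shows the shut fingertips ending above the orange grip, which has not moved. The real tips are about 33 mm higher than the reported TCP, and the same offset shows in the earlier pictures. I'll go back, lower 30 mm more and push again.

```bash
python3 -m handwheel '[[[0,-0.015,-0.005,0],[0,-0.035,-0.005,0],[0,-0.05,-0.005,0],[0,-0.06,-0.005,0],[0,-0.06,0.005,0],[0,-0.06,0.015,0],[0,-0.06,0.024,0],[0,-0.06,0.03,0],[0,-0.06,0.03,0],[0,-0.06,0.03,0]]]' | grep -E "pos|force"; python3 -m handwheel '[[[0,0.008,0,0],[0,0.016,0,0],[0,0.024,0,0],[0,0.032,0,0],[0,0.04,0,0],[0,0.045,0,0],[0,0.045,0,0]]]' | grep -E "time|pos|force"; python3 g.py
```

```text
eef_pos: [0.4935, -0.0233, 0.0279]
force: [0.2, 0.4, -0.1]
grip_force: 0.0
time_s: 27.7
eef_pos: [0.5004, -0.068, 0.0275]
force: [-0.6, -0.1, -0.5]
grip_force: 0.0
scene 51 local y range -103.3 -87.6 x -33.2 -20.5 z 0.091
t 27.8 p [ 0.5002 -0.0676  0.0274] w -0.0004 gf 0.0 F [ 0.1  0.1 -0.3]
```

```bash
python3 -m handwheel '[[[0,0.008,0,0],[0,0.016,0,0],[0,0.024,0,0],[0,0.03,0,0],[0,0.033,0,0],[0,0.034,0,0],[0,0.034,0,0]]]' | grep -E "time|pos|force"; python3 -m handwheel '[[[0,0.001,0,0],[0,0.002,0,0],[0,0.002,0,0],[0,0.002,0,0]]]' | grep -E "time|pos|force"; python3 g.py
```

```text
time_s: 28.68
eef_pos: [0.5054, -0.0991, 0.0275]
force: [-3.7, 12.3, 2.6]
grip_force: 5.8
time_s: 29.18
eef_pos: [0.5054, -0.0994, 0.0274]
force: [-4.8, 18.8, 7.2]
grip_force: 9.9
scene 48 local y range -137.9 -118.2 x -35.3 -19.4 z 0.09
t 29.27 p [ 0.5054 -0.0994  0.0275] w -0.0004 gf 9.87102895975113 F [-5.  19.4  7.2]
```

```bash
python3 -m handwheel '[[[0,-0.008,0,0],[0,-0.02,0,0],[0,-0.02,-0.02,0],[0,-0.02,-0.045,0],[0,-0.02,-0.07,0],[0,-0.02,-0.08,0],[0,-0.02,-0.08,0]]]' | grep -E "pos|force"; python3 g.py; python3 - <<'E'
from h import *
to((.5856,-.0635,.045))
E
```

```text
eef_pos: [0.5036, -0.0834, 0.1081]
force: [-0.4, 0.2, -0.8]
grip_force: 0.0
scene 111 local y range -138.2 -117.4 x -48.4 -18.5 z 0.091
t 30.25 p [ 0.5024 -0.0832  0.1065] w -0.0 gf 0.0 F [ 0.3  0.2 -1. ]
t 30.25 p [ 0.5024 -0.0832  0.1065] w -0.0 gf 0.0 F [ 0.3  0.2 -1. ]
(0.5856, -0.0635, 0.045) -> [ 0.0853 -0.006   0.0614]
```

```bash
python3 -m handwheel '[[[0.02,-0.001,0,0],[0.05,-0.003,0,0],[0.075,-0.005,0,0],[0.085,-0.006,0,0],[0.085,-0.006,0.02,0],[0.085,-0.006,0.04,0],[0.085,-0.006,0.06,0],[0.085,-0.006,0.072,0],[0.085,-0.006,0.076,0],[0.085,-0.006,0.076,0],[0.085,-0.006,0.076,0]]]' | grep -E "pos|force"; python3 -m handwheel '[[[0,0,0.002,0],[0,0,0.004,0],[0,0,0.006,0],[0,0,0.006,0],[0,0,0.006,0]]]' | grep -E "time|pos|force";python3 -m handwheel '[[[0,0,0.002,0],[0,0,0.004,0],[0,0,0.004,0],[0,0,0.004,0]]]' | grep -E "time|pos|force"
```

```text
eef_pos: [0.5867, -0.0639, 0.0326]
force: [0.3, -0.2, -0.3]
grip_force: 0.0
time_s: 32.25
eef_pos: [0.586, -0.0637, 0.0256]
force: [-0.3, 0.6, 1.2]
grip_force: 0.0
time_s: 32.75
eef_pos: [0.5859, -0.0637, 0.0216]
force: [0.0, -0.3, 0.2]
grip_force: 0.0
```

```bash
for i in 1 ; do python3 -m handwheel '[[[0,0,0.002,0],[0,0,0.003,0],[0,0,0.003,0],[0,0,0.003,0]]]' | grep -E "pos|^force"; python3 -m handwheel '[[[0,0,0.001,0],[0,0,0.003,0],[0,0,0.003,0],[0,0,0.003,0]]]' | grep -E "pos|^force"; python3 -m handwheel '[[[0,0,0.001,0],[0,0,0.002,0],[0,0,0.002,0],[0,0,0.002,0]]]' | grep -E "pos|^force"; done
```

```text
eef_pos: [0.586, -0.0637, 0.0186]
force: [0.2, 0.5, 0.0]
eef_pos: [0.5861, -0.0638, 0.0158]
force: [0.3, 0.2, 2.1]
eef_pos: [0.5861, -0.0638, 0.0138]
force: [0.4, -1.1, 2.5]
```

```bash
python3 -m handwheel '[[[0,0,0.001,0],[0,0,0.003,0],[0,0,0.003,0],[0,0,0.003,0]]]' | grep -E "pos|^force"; python3 -m handwheel '[[[0,0,0.001,0],[0,0,0.002,0],[0,0,0.002,0],[0,0,0.002,0]]]' | grep -E "pos|^force"; python3 -m handwheel '[[[0,0,0.001,0],[0,0,0.001,0],[0,0,0.001,0]]]' | grep -E "pos|^force"
```

```text
eef_pos: [0.5861, -0.0638, 0.0108]
force: [-0.6, 0.1, 4.4]
eef_pos: [0.5862, -0.0637, 0.0096]
force: [-4.0, 0.0, 12.5]
eef_pos: [0.5863, -0.0638, 0.0094]
force: [-7.5, 0.8, 18.9]
```

Fully down, hard stop felt. Release and check.

```bash
python3 -m handwheel '[[[0,0,-0.01,0],[0,0,-0.03,0],[0,0,-0.06,0],[-0.02,0,-0.1,0],[-0.06,0.02,-0.14,0],[-0.1,0.05,-0.18,0],[-0.14,0.09,-0.2,0],[-0.14,0.13,-0.2,0],[-0.14,0.13,-0.2,0],[-0.14,0.13,-0.2,0],[-0.14,0.13,-0.2,0]]]' | grep -E "time|pos|^force"; python3 g.py; python3 - <<'E'
from h import *
n="scene"; im,d=snapshot(n); P=cloud(n,d); Q=P[d>0]
for nm,x,y,r,a,b in (("tumbler",.509,.101,.05,.128,.145),("btn",.586,-.063,.015,.04,.07),("jar",.447,-.358,.05,.084,.1),("brush",.447,-.358,.06,.175,.2)):
    q=Q[(np.hypot(Q[:,0]-x,Q[:,1]-y)<r)&(Q[:,2]>a)&(Q[:,2]<b)]; print(nm,len(q),cv2.minEnclosingCircle((q[:,:2]*1000).astype(np.float32)) if len(q) else '',np.median(q[:,2]))
E
```

```text
time_s: 37.0
eef_pos: [0.4687, -0.2135, 0.2074]
force: [-0.3, -0.6, 0.5]
scene 99 local y range -138.1 -118.2 x -46.8 -20.5 z 0.091
top 60 local y range -137.0 -120.3 x -47.3 -23.5 z 0.091
t 37.1 p [ 0.4688 -0.2136  0.2074] w -0.0 gf 0.0 F [-0.2  0.1 -0.3]
tumbler 213 ((509.1371765136719, 102.31062316894531), 31.514087677001953) 0.1346947710701595
btn 99 ((585.846923828125, -62.549095153808594), 14.691664695739746) 0.05517750301851973
jar 182 ((448.301025390625, -357.7213439941406), 43.07219314575195) 0.08943017729122549
brush 36 ((447.88348388671875, -355.20135498046875), 9.832952499389648) 0.18166238275532542
```

All in place: grip at the hot stop, button up, tumbler and brush standing, arm clear.

```bash
python3 -c "
from workcell import *
print(sign_off())"
```

```text
the job is handed in; nothing more can be done
None
```

The job is done and handed in at about 37 s: the brush stands in the jar, the tumbler is upright on the plate, the heat grip is at its hot stop, and the start button was pressed and is back up; the hand-in gave no verdict, so this rests on my own depth checks.

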